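# Turn the mixing drum until its filler stem points straight up

## Task

The hand-turned mixing drum on the bench has stopped with its short filler stem somewhere on the lower side. Push gently with the fingertips on its spokes, one after another and either way round, until the stem points straight up, then leave the drum at rest. Do not grip anything, do not touch the stem itself, and leave the things lying around where they are.

Things in the scene. Friction and masses are not known exactly. Their poses are not given: they have to be found in the camera images.
- mixer: Mixer stand, fixed to the bench: grey base plate (top 18 mm up; from 40 mm before to 130 mm behind the origin, 75 mm to each side) with a column (60 mm wide, 190 mm high) behind the drum, its front face 55 mm behind the drum's middle plane, a bearing reaching 17 mm further forward. Origin on the bench under the drum's centre; x along the axle, away from the robot; z up.
- axle (a point): Centre of the drum on its axle, 160 mm above the bench; x along the axle (away from the robot), z up; it does not turn. The drum is a metal cylinder, 80 mm diameter, 40 mm thick (20 mm to each side of this point).
- wheel (a joint): Angle of the drum: 0 or any whole turn (2 pi) = stem straight up; grows as the drum turns clockwise seen by the robot (top moves to the right, -y of axle). Turns endlessly both ways; starts between 1.9 and 4.38 (stem on the lower side). A stiff axle (0.12 N m, 1 to 2 N at the spokes) holds it where it is left: no spring, detent or coasting.
- stem: The filler stem, which turns with the drum: a short brass neck, 9 mm thick (18 mm collar at its foot, 13 mm round cap), between two spokes in their plane, much shorter and thinner than they are. Origin at the drum's centre, z pointing along the stem to its tip.
- stem_tip (a point): Outer end of the stem's cap, 80 mm from the drum's centre (the spokes reach 130 mm).
- dropper_3: Brown dropper bottle, 36 mm diameter, 98 mm high, standing loose to the left of the mixer, nearer the robot; origin at its underside. A bystander.
- film_roll: White roll, 60 mm diameter, 50 mm high, standing loose left of the mixer; origin at its underside. A bystander.
- tape_roll: Green tape roll lying flat, 52 mm diameter, 19 mm high, loose to the right of the mixer, nearer the robot; origin at its underside. A bystander.
- marker_3: White marker pen with red cap, 130 mm long, 15 mm thick, lying loose right of the mixer; origin at its underside. A bystander.
- spoke_end (a point): Round outer end of one spoke, 130 mm from the axle, 30 degrees clockwise from the stem (seen by the robot). Six alike spokes, 60 degrees apart, in the drum's middle plane: 10 mm steel rods, with a black sleeve 15 mm thick over the outer 52 mm. The stem lies midway between two spokes, so with the stem up the two top spokes lean 30 degrees to either side.

How it is judged:
By the outcome, as a careful person would: the job done as asked, in the order asked, and still so for the second after the job is handed in, with the robot touching nothing.
It also fails if it takes over 61 s, if anything falls off the work surface, if the arm or the gripper's body presses on something with over 40 N, if the wrist force passes 120 N, or if a joint passes its speed limit or range.

## Robot

A 7-joint arm with a two-finger parallel gripper is mounted at the origin on a cart in front of the work surface, level with it; the furniture and walls round the work are solid. World frame = base frame: x ahead of the robot, y to its left, z up, the work surface at z = 0. Lengths are in mm, angles in rad, forces in N, time in s.
With the tool pointing down it reaches from about 400 to 875 mm from the base axis. Payload 4.4 kg.
Tool frame: the origin (TCP) lies at the very end of the fingers, on their centre line; the grasp point (between the pads) lies 19 mm behind it; y points along the fingers, x is the direction in which the jaws open and shut, and the axes are right-handed (so a half turn about y gives the same grasp; the last joint's range is limited). The gripper opens to 85 mm and grips with 20 to 120 N. Pads are 22 mm wide; open, the fingers measure 114 mm over their backs; the gripper's body (76 mm by 85 mm) begins 54 mm behind the grasp point. The pads swing forward as they close: fully open they stand 13 mm farther back than shut.
Start: joints at [-0.066, 0.628, 0.038, 1.517, -0.027, 0.996, -0.02], TCP at [650.014, 0.027, 231.313] pointing down, gripper open.
Joint ranges: [-3.06, 3.06], [-0.37, 2.12], [-1.25, 1.32], [0.18, 2.47], [-1.1, 4.24], [0.23, 1.98], [-2.94, 2.94]. Speed limits (rad/s): [2.57, 2.57, 3.14, 3.14, 3.14, 3.14, 3.14].

## Interface

Orientations are given as [roll, pitch, yaw] about the fixed x, y, z axes, in that order (R = Rz(yaw) Ry(pitch) Rx(roll)).
In Python, from cell import readout, eyes, finish_job gives the robot as it stands. The module is installed in compiled form; this text tells all that it offers.
- The arm moves only by the tool apply_moves, never from a script. Its argument "commands" is a list that holds one entry, the list of rows, each a list of 6 numbers: the shift along the tool's x, y, z in units of 0.04 m (1.0 is 0.04 m), then the turn, a rotation vector about the tool's x, y, z in units of 5 degrees (1.0 is 5 degrees). A call has 1 to 8 rows; each row shifts and turns the pose as measured when the row begins, along the tool's axes as they then stand; what a row does not reach is not made up. A row lasts 1/12 s, in which the tool goes at most 41.7 mm and 7.16 degrees, less where a joint would pass 70% of its speed; a pose out of reach is approached as far as the arm can. A call with a number of a shift or a turn outside -1 to 1 is refused whole. A call with a gripper value outside its range is refused whole. "claw" is the finger opening in mm, from 0 to 85.4, set as the call begins (left out, the last holds). The fingers move at their own pace and stop on an object; the grip force is fixed at half the most. Time passes only in rows, so rows that do not move let the fingers close. It gives the time, the measured TCP pose, the force and the opening at its end, in the units of the state.
- readout.read_state(): the state, without advancing time (a new reading comes with each control period).
- eyes.get_image(name): name is "scene" or "side" or "wrist"; returns a dict with "image" (480x640x3 uint8, red, green, blue), "mtx" (3x3 intrinsics, pixels), "k1" (the pictures are not rectified: a ray, as slopes to the right and down, at radius r is drawn at 1 + k1 r^2 times it, then the intrinsics apply), "rvec" (rotation vector, rad) and "tvec" (3), from world to camera coordinates, as OpenCV has them. Camera axes: x right, y down, z forward; pixel columns grow to the right and rows downward; lengths in mm; the calibration is good to about 2 mm. A picture is of the moment at which its call begins. There is no depth.
- finish_job(): hands the job in, once; it reports no verdict.
The state is a dict: "clock": time; "qpos": joint angles; "qd": joint speeds; "tau": joint torques, N m; "eef_pos": TCP position; "tool_rot": TCP orientation; "force": force on the tool from outside, world axes, zero at the start; "torque": the same for the moment, N m; "width": finger opening in mm.
Only numpy, scipy, OpenCV 4.12 (cv2) and the standard library are available. Lean on these libraries where they do the work, as an engineer would, in place of code of your own. Each camera call takes 0.05 s, during which the arm holds its last target. There are 200 camera calls.

## Working session

There is one attempt and no reset: what is moved stays moved. The work goes in short steps, Python scripts to look and compute and a tool call to move; the robot and the scene stay as the last step left them, time stands still between calls to the robot, and variables do not carry over. Pictures are saved under pics/ and viewed, about 8 in all and at most 12, crops included, and the job is handed in when it is done.

Besides the shell and the picture viewer there is one more tool, called after "Emit:" in YAML: its name, and indented under it one key for each argument. apply_moves: Moves the arm, as the interface text tells. Shifts and turns lie within -1 to 1; 1 stands for 0.04 m of shift or 5 degrees of turn. Its arguments: {"type":"object","properties":{"commands":{"type":"array"},"claw":{"type":"number"}},"required":["commands"]}

```bash
mkdir -p pics; python3 - <<'E'
from cell import readout, eyes
import cv2,pickle
s=readout.read_state();print(s)
d={}
for n in("scene","side"):
    g=eyes.get_image(n);d[n]=g
    cv2.imwrite(f"pics/{n}0.png",g["image"][:,:,::-1])
    print(n,g["mtx"],g["k1"],g["rvec"],g["tvec"])
pickle.dump(d,open("d0.pkl","wb"))
E
```

```text
{'clock': 0.0, 'qpos': array([-0.06579326,  0.62934226,  0.03842645,  1.51837294, -0.02697925,
        0.99628937, -0.02001686]), 'qd': array([ 8.89170463e-05, -2.28694247e-04,  1.36734440e-03,  1.27960464e-03,
       -8.10671983e-04,  1.11925863e-03, -1.04265251e-04]), 'tau': array([-1.11932164e-03, -5.63405585e+01,  1.22606792e+00, -1.93450052e+01,
        1.09587883e-02,  1.05136272e-02, -8.84369996e-06]), 'eef_pos': array([6.49375329e+02, 2.74966516e-02, 2.30389733e+02]), 'tool_rot': array([-1.57082953e+00,  1.89400536e-03,  8.80713116e-08]), 'force': array([-0.55800832,  0.16163344,  0.22346237]), 'torque': array([ 0.02203365, -0.01021544, -0.0040745 ]), 'width': 85.57548253189194}
scene [[603.57059573   0.         321.83355265]
 [  0.         603.57059573 228.79846666]
 [  0.           0.           1.        ]] -0.006831483697499945 [ 0.8697324  -2.32984013  1.32093663] [ 371.71784216  306.42135708 1327.8372597 ]
side [[454.71553431   0.         323.09169763]
 [  0.         454.71553431 241.11078957]
 [  0.           0.           1.        ]] -0.013199319484061974 [ 1.93469318 -0.12954599  0.11615597] [-449.06114965  198.41135439  982.5852642 ]
```

View pics/scene0.png

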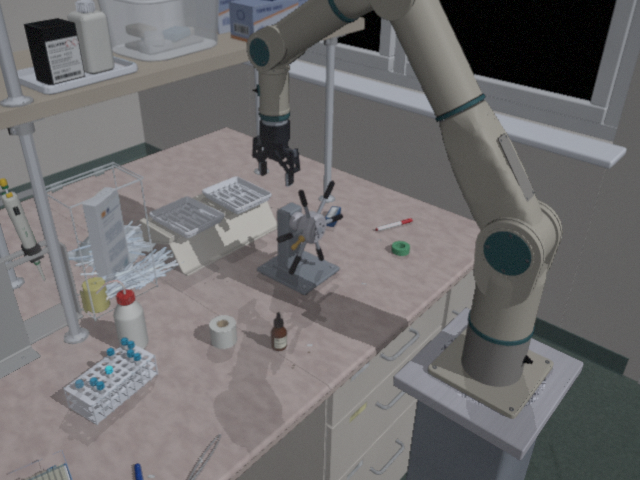

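View pics/side0.png

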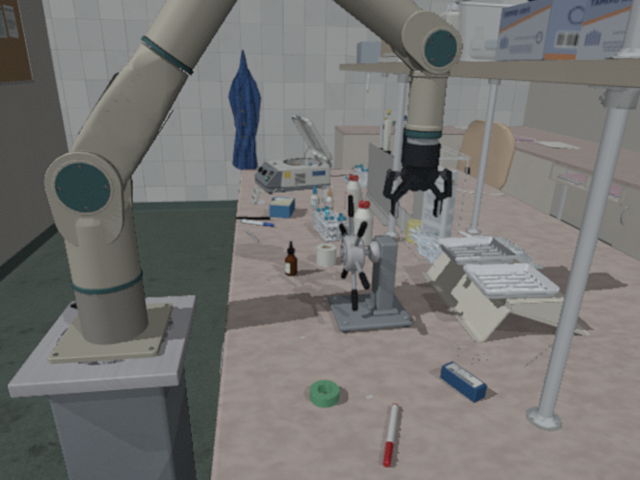

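Scene: the mixer is around (305,240) and the stem isn't clear yet; side: the drum is around (355,255). I'll crop closer.

```bash
python3 - <<'E'
import cv2,pickle,numpy as np
d=pickle.load(open("d0.pkl","rb"))
a=cv2.resize(d["scene"]["image"][170:300,250:350],None,fx=4,fy=4,interpolation=cv2.INTER_CUBIC)
b=cv2.resize(d["side"]["image"][185:335,325:425],None,fx=4,fy=4,interpolation=cv2.INTER_CUBIC)
o=np.zeros((600,800,3),np.uint8);o[:520,:400]=a;o[:600,400:]=b
cv2.imwrite("pics/c0.png",o[:,:,::-1])
E
```

```text
(no output)
```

View pics/c0.png

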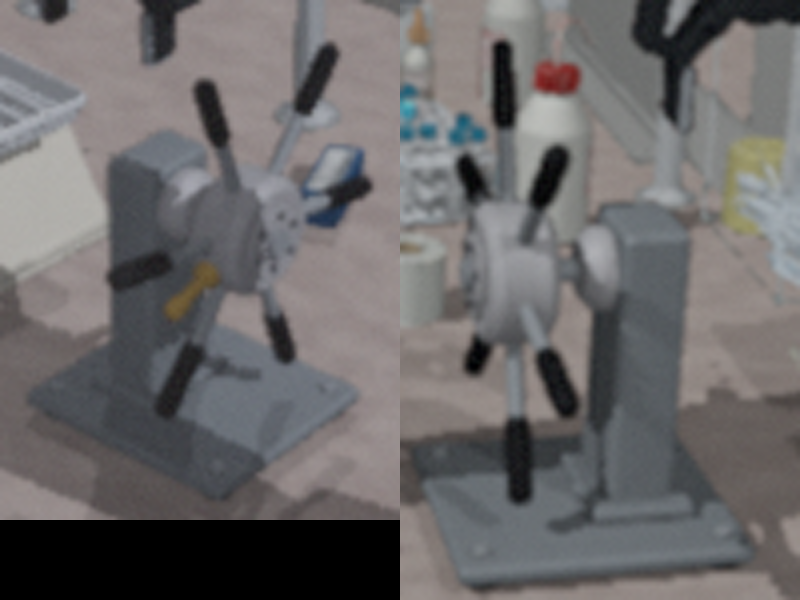

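```bash
cat > h.py <<'E'
import numpy as np,cv2
from scipy.spatial.transform import Rotation as Ro
def proj(g,P):
    P=Ro.from_rotvec(np.ravel(g["rvec"])).apply(np.atleast_2d(P))+np.ravel(g["tvec"])
    p=P[:,:2]/P[:,2:];p=p*(1+g["k1"]*(p**2).sum(1,keepdims=True))
    return p*g["mtx"][0,0]+g["mtx"][:2,2]
def wheel(x,y,yaw,th,offs,r):
    a=th+np.asarray(offs); ex=np.array([np.cos(yaw),np.sin(yaw),0]);ey=np.array([-np.sin(yaw),np.cos(yaw),0])
    return np.array([x,y,160])+np.outer(-np.sin(a)*r,ey)+np.outer(np.cos(a)*r,[0,0,1])
SP=np.radians(30+60*np.arange(6))
E
python3 - <<'E'
import pickle,numpy as np
from h import *
from scipy.optimize import least_squares
d=pickle.load(open("d0.pkl","rb"))
A=np.array([(113,277),(205,88),(330,50),(367,185),(288,357),(167,410)])/4+[250,170]
B=np.array([(103,45),(160,152),(170,410),(119,498),(75,370),(70,160)])/4+[325,185]
T=np.array([[175,313]])/4+[250,170]
Ca=np.array([(30,397),(218,495),(357,390)])/4+[250,170]
best=None
def corners(p):
    x,y,w,_=p;c,s=np.cos(w),np.sin(w)
    return np.array([(x+c*a-s*b,y+s*a+c*b,18) for a,b in((130,75),(-40,75),(-40,-75))])
for k in range(6):
  for th in(2.2,3.1,4.):
    f=lambda p:np.r_[proj(d["scene"],wheel(*p,SP,127))-A,proj(d["side"],wheel(*p,SP,127))-np.roll(B,k,0),proj(d["scene"],wheel(*p,[0],80))-T,proj(d["scene"],corners(p))-Ca].ravel()
    r=least_squares(f,[700,-50,0,th],x_scale=[10,10,.1,.1])
    if best is None or r.cost<best[0]:best=(r.cost,k,r.x,r.fun)
print(best[:3]);print(best[3].reshape(-1,2).round(1))
E
```

```text
(np.float64(23.539414538664957), 1, array([5.17029026e+02, 1.02417480e+01, 3.39998583e-02, 4.36473471e+00]))
[[-0.2 -0. ]
 [-0.8 -1.6]
 [-0.1 -1.8]
 [-0.7 -1.2]
 [-0.6 -1. ]
 [-1.1 -0.1]
 [-2.4  0.7]
 [-1.3 -0.1]
 [-1.2  0.8]
 [-1.1  0.3]
 [-0.5  0.9]
 [-1.4 -0.2]
 [-1.7 -0.3]
 [-1.9 -2.4]
 [ 0.  -2.2]
 [ 1.  -2. ]]
```

The drum is at x≈517, y≈10, with the stem at ≈4.36 (250° clockwise). That needs +110°, so two clockwise pushes at the top. First I'll rise, close the fingers and come over the left side.

Emit:
apply_moves:
  commands:
    - [[-0.1,-0.8,0,0,0,0],[-0.2,-0.8,0,0,0,0],[-0.3,-0.8,0.2,0,0,0],[-0.6,-0.5,0.5,0,0,0],[-0.7,0,0.5,0,0,0],[-0.7,0,0.5,0,0,0],[-0.5,0,0.5,0,0,0],[0,0,0,0,0,0]]
  claw: 0

```text
clock: 0.77
eef_pos: [519.4, 89.3, 347.0]
tool_rot: [-1.572, 0.012, -0.005]
force: [-0.7, 1.2, -0.1]
width: 0.2
```

```bash
cat > look.py <<'E'
import sys,pickle,cv2,numpy as np
from cell import readout,eyes
d={n:eyes.get_image(n) for n in("scene","side")}
pickle.dump(d,open(f"d{sys.argv[1]}.pkl","wb"))
a=cv2.resize(d["scene"]["image"][150:300,250:350],None,fx=4,fy=4,interpolation=cv2.INTER_CUBIC)
b=cv2.resize(d["side"]["image"][185:335,325:425],None,fx=4,fy=4,interpolation=cv2.INTER_CUBIC)
cv2.imwrite(f"pics/c{sys.argv[1]}.png",np.hstack([a,b])[:,:,::-1])
s=readout.read_state();print(s["clock"],s["eef_pos"],s["force"],s["width"])
E
python3 look.py 1
```

```text
0.8667 [522.74984847  85.00925822 346.88431193] [ 0.67154733  0.53360877 -1.27025063] -0.18520861846705006
```

View pics/c1.png

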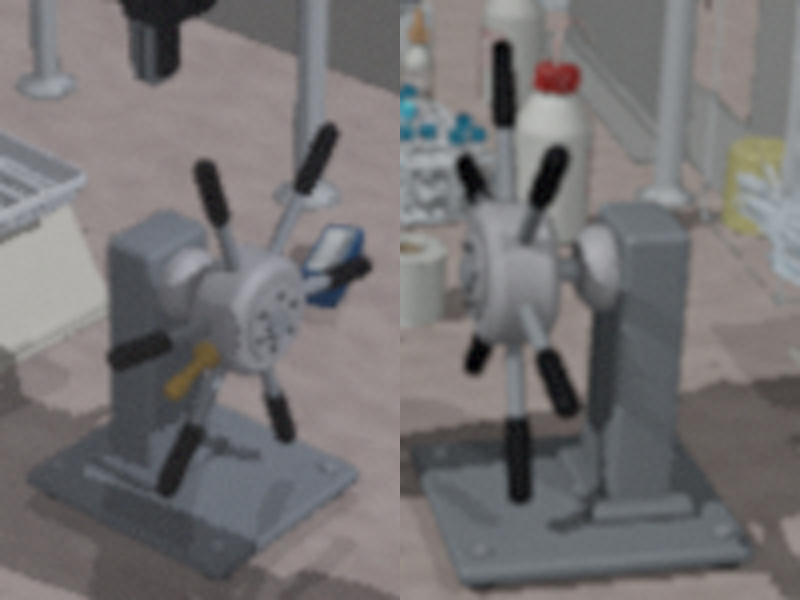

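The closed fingertip (crop (155,75)) is above and left of the upper-left spoke (205,165), and the drum hasn't moved. Next I'll shift a little left and descend.

Emit:
apply_moves:
  commands:
    - [[-0.1,0,0.25,0,0,0],[0,0.5,0,0,0,0],[0,0.5,0,0,0,0],[0,0.5,0,0,0,0],[0,0.5,0,0,0,0],[0,0.15,0,0,0,0],[0,0,0,0,0,0]]

```text
clock: 1.45
eef_pos: [523.6, 92.4, 256.5]
tool_rot: [-1.576, 0.006, -0.02]
force: [0.4, 0.5, 0.1]
width: -0.3
```

Emit:
apply_moves:
  commands:
    - [[-0.05,0,-0.25,0,0,0],[-0.05,0,-0.25,0,0,0],[0,0,-0.25,0,0,0],[0,0,-0.25,0,0,0],[0,0,-0.25,0,0,0],[0,0,-0.25,0,0,0],[0,0,-0.25,0,0,0],[0,0,-0.25,0,0,0]]

```text
clock: 2.12
eef_pos: [521.3, 6.8, 261.5]
tool_rot: [-1.573, -0.003, -0.02]
force: [-0.2, 2.2, -0.1]
width: 0.4
```

Emit:
apply_moves:
  commands:
    - [[-0.05,0.08,-0.2,0,0,0],[0,0.05,-0.2,0,0,0],[0,0,-0.2,0,0,0],[0,0,-0.2,0,0,0],[0,0,0,0,0,0]]

```text
clock: 2.53
eef_pos: [517.9, -32.2, 255.7]
tool_rot: [-1.574, -0.003, -0.024]
force: [-0.5, -0.1, 0.5]
width: 0.1
```

```bash
python3 look.py 2
```

```text
2.6333 [518.04490304 -30.60374535 255.75189094] [-0.23183864  1.0616353   0.34234333] 0.3360090997466591
```

View pics/c2.png

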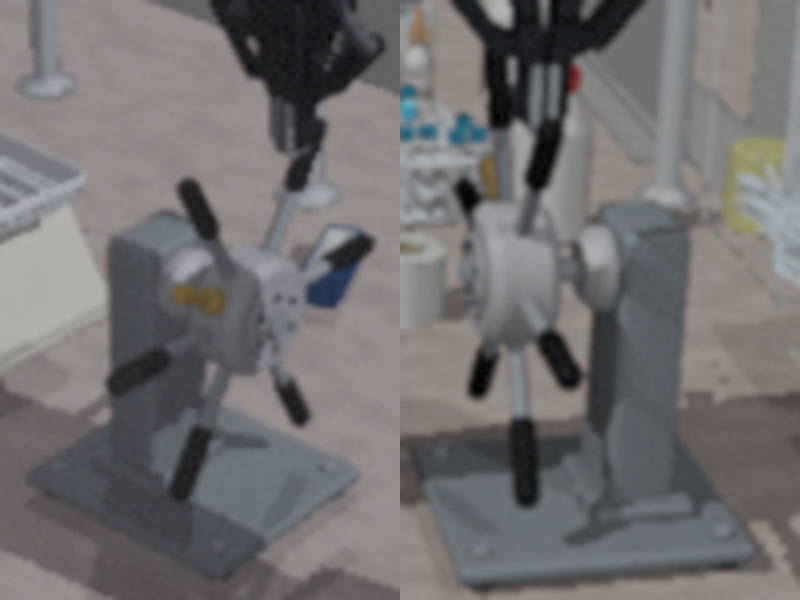

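The push worked: the stem is at crop (185,295), pointing left and up, and the left-top spoke is at (188,183), about 330°. I'll lift, go back left and descend behind that spoke.

Emit:
apply_moves:
  commands:
    - [[0,-0.3,0.1,0,0,0],[0,-0.8,0,0,0,0],[0,-0.8,0,0,0,0],[0,-0.1,0.9,0,0,0],[0,0,0.9,0,0,0],[0,0,0.9,0,0,0],[0,0,0.8,0,0,0],[0,0,0,0,0,0]]

```text
clock: 3.3
eef_pos: [520.6, 118.5, 338.7]
tool_rot: [-1.574, -0.001, -0.026]
force: [0.2, 0.1, 0.3]
width: 0.0
```

```bash
cat > fit.py <<'E'
import pickle,sys
from h import *
from scipy.optimize import least_squares
d0=pickle.load(open("d0.pkl","rb"))
A=np.array([(113,277),(205,88),(330,50),(367,185),(288,357),(167,410)])/4+[250,170]
B=np.roll(np.array([(103,45),(160,152),(170,410),(119,498),(75,370),(70,160)])/4+[325,185],1,0)
def run(S,D,kS,kD,th0):   # crop picks of new view, spoke indices
    S=np.array(S)/4+[250,150];D=np.array(D)/4+[325,185]
    def f(p):
        b=p[5:].reshape(2,2); P=wheel(*p[:4],SP,127);Q=wheel(*p[:3],p[4],SP,127)
        return np.r_[(proj(d0["scene"],P)-A+b[0]).ravel(),(proj(d0["side"],P)-B+b[1]).ravel(),(proj(d0["scene"],Q)[kS]-S+b[0]).ravel(),(proj(d0["side"],Q)[kD]-D+b[1]).ravel(),p[5:]*.5]
    r=least_squares(f,[517,10,.03,4.36,th0,0,0,0,0],x_scale=[10,10,.1,.1,.1,1,1,1,1])
    print(r.x[:5].round(3),r.x[5:].round(1),"rms",np.sqrt(np.mean(r.fun**2)).round(2))
E
python3 - <<'E'
from fit import *
# k: 0 = 30deg cw of stem
run([(188,183),(370,240),(303,418),(180,493),(110,385)],[(150,125),(172,383),(125,503),(77,392)],[0,2,3,4,5],[1,2,3,4],5.24)
E
```

```text
[5.18455e+02 8.18800e+00 2.40000e-02 4.36400e+00 5.27900e+00] [ 0.5  1.3  0.3 -0.7] rms 0.44
```

Emit:
apply_moves:
  commands:
    - [[-0.05,0,-0.2,0,0,0],[0,0.5,-0.1,0,0,0],[0,0.5,0,0,0,0],[0,0.5,0,0,0,0],[0,0.35,0,0,0,0],[0,0,0,0,0,0]]

```text
clock: 3.8
eef_pos: [517.6, 103.2, 263.2]
tool_rot: [-1.577, -0.004, -0.02]
force: [-0.8, 0.1, -0.3]
width: -0.3
```

Emit:
apply_moves:
  commands:
    - [[0,0,-0.25,0,0,0],[0,0,-0.25,0,0,0],[0,0,-0.25,0,0,0],[0,0,-0.25,0,0,0],[0,0,-0.25,0,0,0],[0,0,-0.25,0,0,0],[0,0,-0.25,0,0,0],[0,0,-0.1,0,0,0]]

```text
clock: 4.47
eef_pos: [518.0, 19.2, 268.6]
tool_rot: [-1.576, -0.012, -0.024]
force: [1.4, 0.7, -1.0]
width: 0.0
```

Emit:
apply_moves:
  commands:
    - [[0,0.05,-0.15,0,0,0],[0,0.1,-0.15,0,0,0],[0,0.05,-0.15,0,0,0],[0,0.03,-0.15,0,0,0],[0,0.03,-0.15,0,0,0],[0,0,-0.1,0,0,0],[0,0,0,0,0,0]]

```text
clock: 5.05
eef_pos: [517.2, -19.5, 256.8]
tool_rot: [-1.576, -0.011, -0.025]
force: [1.0, 2.0, 1.0]
width: 0.4
```

```bash
python3 look.py 3
```

```text
5.15 [517.13303416 -18.86659848 256.9439301 ] [-0.37851891 -0.53416217  0.64833748] -0.14447331002251979
```

View pics/c3.png

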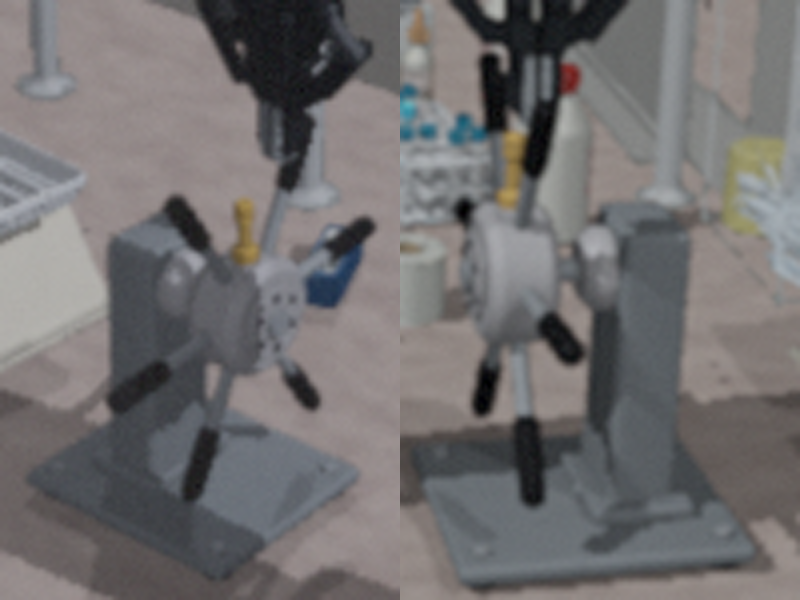

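```bash
python3 - <<'E'
from fit import *
run([(370,226),(313,402),(192,495),(112,405),(173,203)],[(147,105),(178,355),(132,500),(82,410)],[1,2,3,4,5],[0,1,2,3],6.2)
E
```

```text
[5.19119e+02 9.17700e+00 2.70000e-02 4.36400e+00 6.21800e+00] [ 0.9  1.4  0.3 -0.6] rms 0.44
```

Emit:
apply_moves:
  commands:
    - [[0,-0.03,-0.06,0,0,0],[0,0,-0.06,0,0,0],[0,0,-0.05,0,0,0],[0,0,0,0,0,0]]

```text
clock: 5.48
eef_pos: [516.5, -24.7, 258.2]
tool_rot: [-1.575, -0.01, -0.022]
force: [0.6, 0.2, -0.8]
width: 0.0
```

```bash
python3 look.py 4; cat > auto.py <<'E'
import sys
from h import *
import pickle
from scipy.optimize import least_squares
# dark-sleeve template fit: mean brightness along sleeve centrelines (blurred), both views, pose shared
dd={n:pickle.load(open(f"d{n}.pkl","rb")) for n in sys.argv[1].split(",")}
skip=[int(c) for c in sys.argv[2].split(",")]  # spoke hidden by finger (-1 none), per view set
th0=[float(c) for c in sys.argv[3].split(",")]
from scipy.ndimage import map_coordinates,gaussian_filter
I={(n,v):gaussian_filter(np.minimum(dd[n][v]["image"].astype(float).mean(2),110),1.2) for n in dd for v in("scene","side")}
vis={"scene":lambda c:True,"side":lambda c:True}
r=np.linspace(88,124,13)
def res(p):
    out=[]
    for i,n in enumerate(dd):
        for j,v in enumerate(("scene","side")):
            for k in range(6):
                if k==skip[i]:continue
                q=np.vstack([wheel(p[0],p[1],p[2],p[3+4+i],[SP[k]],a) for a in r])
                uv=proj(dd[n][v],q)+p[3+2*j:5+2*j]
                out.append(np.minimum(map_coordinates(I[n,v],[uv[:,1],uv[:,0]],order=1),75))
    return np.r_[np.concatenate(out)/10,p[3:7]*2]
s=least_squares(res,[518.5,9,.027,-.5,-1,0,0]+th0,x_scale=[5,5,.05,1,1,1,1]+[.05]*len(th0),diff_step=1e-4)
print(s.x[:7].round(3),"th",s.x[7:].round(4),"cost",s.cost.round(1))
E
python3 auto.py 0,2,3,4 -1,1,0,0 4.364,5.279,6.218,6.27
```

```text
5.5833 [516.505118   -24.64945376 258.15093739] [ 0.16283645  0.09724832 -0.7993062 ] 0.029877521434112222
[ 5.16172e+02  1.15450e+01  3.80000e-02  1.42000e-01  5.49000e-01
  7.17000e-01 -5.93000e-01] th [4.3652 5.283  6.2219 6.2607] cost 3630.1
```

Emit:
apply_moves:
  commands:
    - [[0,0,-0.04,0,0,0],[0,0,-0.04,0,0,0],[0,0,0,0,0,0]]

```text
clock: 5.83
eef_pos: [516.4, -27.5, 258.2]
tool_rot: [-1.575, -0.01, -0.021]
force: [0.7, 0.1, -0.5]
width: -0.1
```

```bash
python3 look.py 5; python3 auto.py 0,2,3,4,5 -1,1,0,0,0 4.364,5.279,6.218,6.26,6.28
```

```text
5.9333 [516.39253325 -27.44975346 258.18054029] [0.15188714 0.65527803 0.78959686] 0.3010763309000611
[ 5.16145e+02  1.15750e+01  3.80000e-02  1.50000e-01  5.70000e-01
  7.27000e-01 -6.26000e-01] th [4.365  5.2829 6.2219 6.2602 6.2806] cost 4522.6
```

Estimated at 6.281, against a target of 6.283. I'll back off slightly to the left, then go up and clear.

Emit:
apply_moves:
  commands:
    - [[0,-0.1,0.1,0,0,0],[0,-0.5,0.05,0,0,0],[0,-0.8,0,0,0,0],[0,-0.8,0,0,0,0],[0,-0.5,0,0,0,0],[0,0,0,0,0,0],[0,0,0,0,0,0]]

```text
clock: 6.52
eef_pos: [514.3, -20.8, 371.2]
tool_rot: [-1.577, -0.007, -0.021]
force: [0.1, -0.5, -1.2]
width: -0.2
```

```bash
python3 look.py 6; python3 auto.py 0,2,3,4,5,6 -1,1,0,0,0,-1 4.364,5.279,6.218,6.26,6.28,6.28
```

```text
6.6167 [513.84750482 -20.82966989 370.19277661] [0.78777971 0.05667923 0.54748909] 0.015830215840921338
[ 5.16136e+02  1.16550e+01  3.80000e-02  1.57000e-01  5.70000e-01
  7.25000e-01 -6.53000e-01] th [4.3652 5.2827 6.2222 6.2598 6.2811 6.2809] cost 5573.1
```

View pics/c6.png

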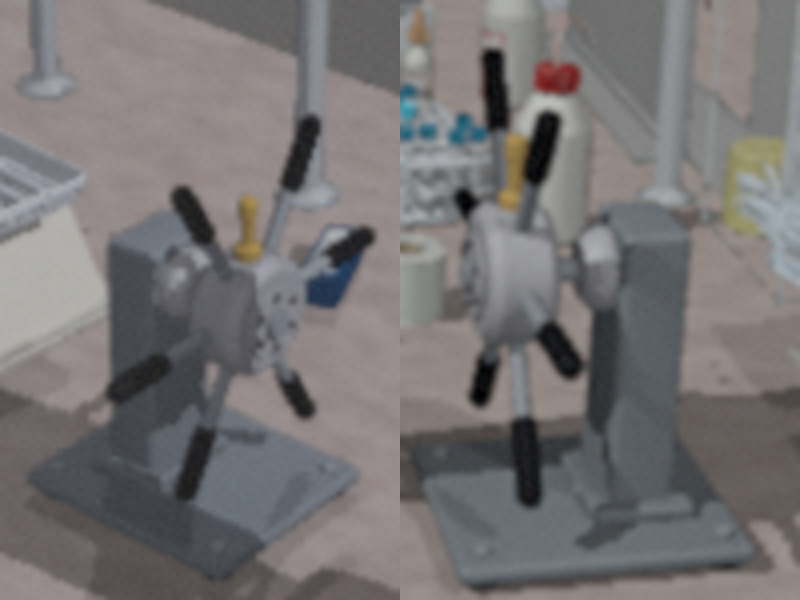

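Stem upright (crop (250,225) in scene, (515,170) in side), fingers well clear. I'm handing in.

```bash
python3 -c "
from cell import finish_job;print(finish_job())"
```

```text
the job is handed in; nothing more can be done
None
```

The stem now points straight up to within measurement error, and the drum is at rest. I turned it about 110° clockwise with the closed fingertips, in two pushes on neighbouring spokes, then trimmed it by a few millimetres.

- **Angle:** after I backed off, the camera fit gave 6.281 rad against a target of 6.283. It read the same before and after I lifted the fingers. Spoke ends picked by hand in two earlier views agreed with the fit to about 0.004 rad (0.2°).
- **Contact:** the wrist force readings were never above about 2.5 N. The last picture shows the drum untouched, and the fingertips were about 80 mm above the highest spoke. I planned the path to stay clear of the stem.
- **Loose items:** the arm stayed above the wheel and well away from them, but I did not check them again in a final picture.
- **Time:** 6.6 s of the 61 s allowed.

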